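# Stroke a linear stage to find its tight spot

### The arm

A 6-joint arm with a two-finger parallel gripper is mounted at the origin on a cart in front of the work surface, level with it; the furniture and walls round the work are solid. World frame = base frame: x ahead of the robot, y to its left, z up, the work surface at z = 0. Lengths are in m, angles in rad, forces in N, time in s.
With the tool pointing down it reaches from about 0.375 to 0.9 m from the base axis. Payload 3.1 kg.
Tool frame: the origin (TCP) lies at the very end of the fingers, on their centre line; the grasp point (between the pads) lies 19 mm behind it; x points along the fingers, y is the direction in which the jaws open and shut, and the axes are right-handed (so a half turn about x gives the same grasp; the last joint's range is limited). The gripper opens to 85 mm and grips with 20 to 120 N. Pads are 22 mm wide; open, the fingers measure 114 mm over their backs; the gripper's body (76 mm by 85 mm) begins 54 mm behind the grasp point. The pads swing forward as they close: fully open they stand 13 mm farther back than shut.
Start: joints at [-1.29, 0.527, 1.433, -0, 1.181, -0.178], TCP at [0.277, -0.56, 0.231] pointing down, gripper open.
Joint ranges: [-3.08, 3.08], [-0.75, 2.2], [0.22, 2.44], [-1.43, 4.57], [0, 2.65], [-2.85, 2.85]. Speed limits (rad/s): [2.79, 2.79, 3.14, 3.14, 3.14, 3.14].

### API

Orientations are given as a rotation vector (axis times angle).
In Python, from station import r gives the robot as it stands.
- The arm moves only by the tool jog_arm, never from a script. Its argument "commands" is one flat list of numbers, 7 for each row, row after row: the opening, from -1 (shut) to 1 (fully open), then the shift along the world's x, y, z in mm, then the turn, a rotation vector about the world's x, y, z in rad. In form: [claw, tx, ty, tz, ax, ay, az, claw, tx, ty, tz, ax, ay, az, ...]. A call has 1 to 12 rows; each row shifts and turns the pose as measured when the row begins; what a row does not reach is not made up. A row lasts 1/12 s, in which the tool goes at most 41.7 mm and 7.16 degrees, less where a joint would pass 70% of its speed; a pose out of reach is approached as far as the arm can. A call with a gripper value outside its range is refused whole. The fingers move at their own pace and stop on an object; "newtons" is the grip in N (left out, the last holds). Time passes only in rows, so rows that do not move let the fingers close. It gives the time, the measured TCP pose, the force and the opening at its end, in the units of the state.
- r.get_state(): the state, without advancing time (a new reading comes with each control period).
- r.read_camera(name): name is "side" or "top" or "wrist"; returns the picture (480x640x3 uint8, blue, green, red); there is no depth.
- r.camera_params(name): a dict with "vertical_fov" (degrees; the focal length in pixels is half the picture's height over the tangent of half this angle, whatever the lens; pixels are square), "cx", "cy" (the principal point, pixels), "k1" (the pictures are not rectified: a ray, as slopes to the right and down, at radius r is drawn at 1 + k1 r^2 times it, then the intrinsics apply), "T" (4x4, takes a point from camera to world coordinates). Camera axes: x right, y up, looking along -z (the intrinsics and any distortion apply to the point x, -y, -z); pixel columns grow to the right and rows downward; lengths in m; the calibration is good to about 2 mm. A picture is of the moment at which its call begins: read the wrist's pose just before it. camera_params takes no time and is no camera call; for the wrist camera it gives the pose at the moment of the call.
- r.finish_job(): hands the job in, once; it reports no verdict.
The state is a dict: "time": time; "joints": joint angles; "joint_vel": joint speeds; "joint_torque": joint torques, N m; "ee_pos": TCP position; "ee_rot": TCP orientation; "force": force on the tool from outside, world axes, zero at the start; "moment": the same for the moment, N m; "grip_width": opening from 0.0 (shut) to 1.0 (fully open).
Only numpy, scipy, OpenCV 4.12 (cv2) and the standard library are available. Lean on these libraries where they do the work, as an engineer would, in place of code of your own. Each camera call takes 0.05 s, during which the arm holds its last target.

### The job

The carriage of this linear stage binds somewhere along its rail. Slide it by its black knob all the way into the red end until it bears gently on the hidden rubber stop, then through its full travel until it bears gently on the stop in the blue end (hand pressure, without ramming either stop), feeling for the tight spot on the way; then bring it back and leave it standing in the middle of the tight spot, let go, without disturbing the small parts round the stage.

Things in the scene. Friction and masses are not known exactly. Their poses are not given: they have to be found in the camera images.
- stage: Linear stage fixed to the table: dark base plate 64 x 372 x 12 mm (x, y, z) with a steel rail along its own y axis, white graduation lines 10 mm apart, and a coloured hood at each end. Origin: centre of its underside; +y of its frame points along the rail to the blue hood, -y to the red hood, z up.
- guide: Steel rail fixed on the base plate, 24 x 340 x 14 mm; origin centre of its underside. One unseen tight spot, its middle 45 mm to the red to 30 mm to the blue side of the stage's middle; to either side of it alike the carriage binds over 7 mm fully and 12 mm tapering. Moving it takes 8 to 11 N on entering from either side, 4 to 8 N in the middle, 2 to 5 N on leaving, 1 to 2 N elsewhere.
- hood_red: Red plastic hood, fixed over the -y end of the rail, 54 x 55 x 42 mm; origin on the centre line 155.5 mm from the stage's middle, on the base plate. Its open face is 128 mm from the middle. Hidden inside, a springy rubber stop (about 4 N per mm) meets the carriage's tongue when the carriage is somewhere between 75 and 95 mm from the middle.
- hood_blue: Blue plastic hood over the +y end: same sizes and the same springy stop hidden inside, set separately, met with the carriage somewhere between 75 and 95 mm from the middle.
- carriage: Aluminium carriage straddling the rail, 56 x 60 mm (60 along the rail), top face 34 mm over the table, with a brass tongue reaching 35 mm beyond each end face. Slides along the stage's y only. Origin: on the stage's centre line at table height, under the knob; it lies at the stage's origin when the carriage is in the middle. Stays where it is left.
- knob (a point): Black ribbed upright knob in the middle of the carriage, the handle: 24 mm in diameter, from 44 to 88 mm over the table on a thin steel neck. The point is on its axis, 70 mm over the table.
- filter_cube: Black filter cube with a purple window, 34 x 34 x 36 mm, loose; origin centre of underside. A bystander.
- coverslip_box: Small clear coverslip box, 30 x 30 x 14 mm, loose; origin centre of underside. A bystander.
- bnc_tee: Pale grey T-shaped cable connector lying flat, 31 x 37 x 15 mm, loose; origin about the centre of its underside. A bystander.

How it is judged:
By the outcome, as a careful person would: the job done as asked, in the order asked, and still so for the second after the job is handed in, with the robot touching nothing.
It also fails if it takes over 64 s, if anything falls off the work surface, if the arm or the gripper's body presses on something with over 40 N, if the wrist force passes 120 N, or if a joint passes its speed limit or range.

## Working session

There is one attempt and no reset: what is moved stays moved. The work goes in short steps, Python scripts to look and compute and a tool call to move; the robot and the scene stay as the last step left them, time stands still between calls to the robot, and variables do not carry over. Pictures are saved under pics/ and viewed, and the job is handed in when it is done.

Besides the shell and the picture viewer there is one more tool, called after "Request:" as name(argument=value, ...) on one line, values as JSON. jog_arm: Moves the arm, as the interface text tells. Its arguments: {"type":"object","properties":{"commands":{"type":"array","items":{"type":"number"}},"newtons":{"type":"number"}},"required":["commands"]}

```bash
ls; mkdir -p pics
python3 - <<'E'
from station import r
import cv2,numpy as np
print(r.get_state())
for n in ("side","top"):
    im=r.read_camera(n); cv2.imwrite(f"pics/{n}0.png",im)
    print(n,r.camera_params(n))
E
```

```text
pics
{'time': 0.0, 'joints': array([-1.29051882e+00,  5.28433448e-01,  1.43390359e+00,  5.50537452e-06,
        1.18140542e+00, -1.78464267e-01]), 'joint_vel': array([-0.00016798, -0.00051243, -0.00074325,  0.0003543 ,  0.00025268,
       -0.00082737]), 'joint_torque': array([ 1.90725907e-03, -4.42349982e+01, -1.78024310e+01, -4.31495880e-05,
        8.39278742e-03, -1.84163810e-05]), 'ee_pos': array([ 0.27660904, -0.55965794,  0.23035332]), 'ee_rot': array([ 1.96718843,  0.46149027, -1.96739915]), 'force': array([ 0.1462874 , -0.12444422,  0.40585139]), 'moment': array([-0.04248631,  0.04561975,  0.02209328]), 'grip_width': 0.9991896483964812}
side {'vertical_fov': 46.534005083326434, 'cx': 320.32409426642243, 'cy': 245.04676662309194, 'k1': -0.16446087766358372, 'T': array([[-0.99978389, -0.00282408, -0.02059616,  0.48989732],
       [-0.01608122, -0.52280065,  0.85230327,  0.61560866],
       [-0.01317466,  0.85245029,  0.52264226,  0.50545465],
       [ 0.        ,  0.        ,  0.        ,  1.        ]])}
top {'vertical_fov': 45.62368238713752, 'cx': 310.1159778200976, 'cy': 235.61985356293675, 'k1': -0.08606805978967873, 'T': array([[-0.01667059,  0.98538513, -0.16952355,  0.35554655],
       [-0.99967408, -0.0197047 , -0.01623112, -0.13178688],
       [-0.01933431,  0.16919772,  0.98539247,  0.92067922],
       [ 0.        ,  0.        ,  0.        ,  1.        ]])}
```

View pics/side0.png

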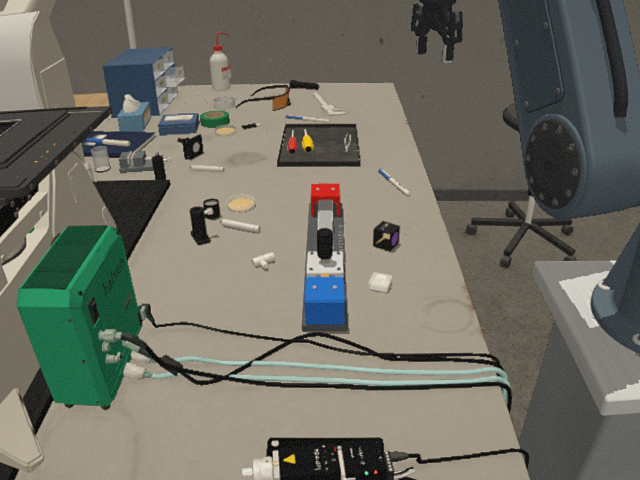

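View pics/top0.png

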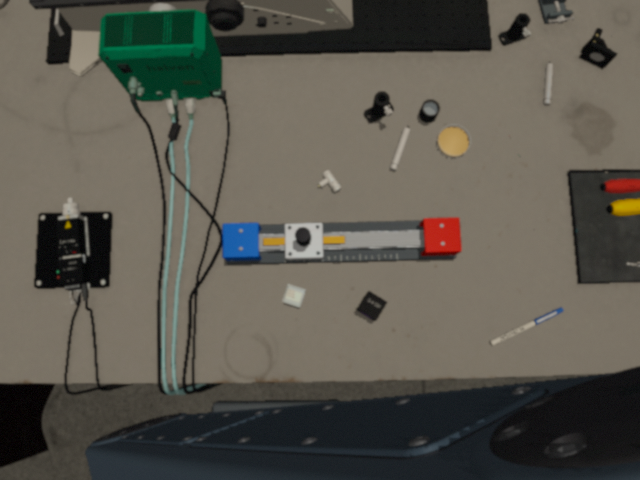

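```bash
cat > h.py <<'E'
import numpy as np,cv2
from scipy.spatial.transform import Rotation as R
def ray(P,uv):
    f=240/np.tan(np.radians(P["vertical_fov"]/2))
    K=np.array([[f,0,P["cx"]],[0,f,P["cy"]],[0,0,1.]])
    p=cv2.undistortPoints(np.array([[uv]],float),K,np.array([P["k1"],0,0,0,0.]))[0,0]
    d=P["T"][:3,:3]@np.array([p[0],-p[1],-1]); return P["T"][:3,3],d
def onz(P,uv,z):
    o,d=ray(P,uv); return o+d*(z-o[2])/d[2]
def blobs(m,amin=30):
    n,l,s,c=cv2.connectedComponentsWithStats(m.astype(np.uint8)); return [(c[i].round(1),s[i]) for i in range(1,n) if s[i][4]>amin]
E
python3 - <<'E'
from h import *
from station import r
P=r.camera_params("top"); im=cv2.imread("pics/top0.png").astype(int); b,g,rr=im[...,0],im[...,1],im[...,2]
roi=np.zeros(im.shape[:2],bool); roi[205:275,210:470]=1
for nm,m in (("blue",(b>g+60)&roi),("red",(rr>g+80)&(rr>b+80)&roi)):
    for c,s in blobs(m,200):
        print(nm,c,s,onz(P,c,.054), cv2.minAreaRect(np.argwhere(m)[:,::-1].astype(np.float32)))
roi[:]=0;roi[220:260,285:323]=1
for c,s in blobs((im.max(2)<60)&roi): print("knob",c,s,onz(P,c,.088),onz(P,c,.075))
S=r.camera_params("side"); im=cv2.imread("pics/side0.png").astype(int)
roi[:]=0;roi[220:262,310:340]=1
for c,s in blobs((im.max(2)<60)&roi): print("knob side",c,s,onz(S,c,.07))
print(R.from_rotvec(r.get_state()["ee_rot"]).as_matrix())
a=cv2.imread("pics/top0.png")[200:330,210:470];cv2.imwrite("pics/crop.png",cv2.resize(a,None,fx=3,fy=3))
E
```

```text
blue [240.2 240.1] [ 223  224   36   34 1110] [ 0.4997849  -0.00937267  0.054     ] ((240.5, 240.5), (33.0, 35.0), 90.0)
red [441.6 235.1] [ 423  218   38   36 1238] [ 0.50140647 -0.32024126  0.054     ] ((441.5, 235.5), (35.0, 37.0), 90.0)
knob [302.7 237. ] [297 229  13  17 182] [ 0.49694421 -0.10705586  0.088     ] [ 0.49915174 -0.10666975  0.075     ]
knob side [324.3 243.1] [317 229  16  30 433] [ 0.50117783 -0.1000703   0.07      ]
[[-5.47537343e-04  4.42874670e-01 -8.96583363e-01]
 [ 1.92330664e-03 -8.96581373e-01 -4.42874861e-01]
 [-9.99998001e-01 -1.96689526e-03 -3.60872008e-04]]
```

View pics/crop.png

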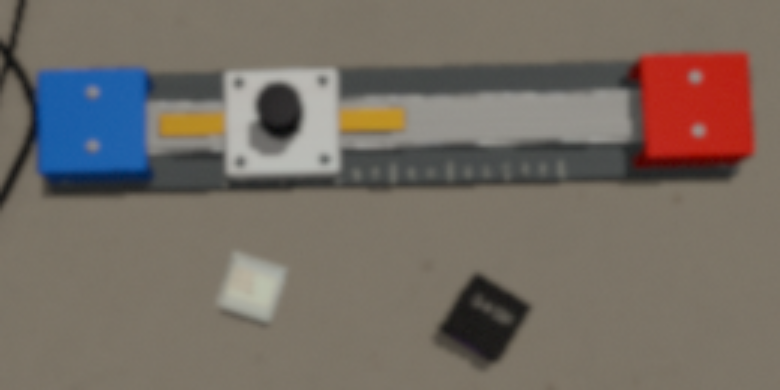

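Request:
jog_arm(commands=[1, 18, 38, 0, 0, 0, 0.093, 1, 18, 38, 0, 0, 0, 0.093, 1, 18, 38, 0, 0, 0, 0.093, 1, 18, 38, 0, 0, 0, 0.093, 1, 18, 38, 0, 0, 0, 0.093, 1, 18, 38, 0, 0, 0, 0.093, 1, 18, 38, 0, 0, 0, 0.093, 1, 18, 38, 0, 0, 0, 0.093, 1, 18, 38, 0, 0, 0, 0.093, 1, 18, 38, 0, 0, 0, 0.093, 1, 18, 38, 0, 0, 0, 0.093, 1, 18, 38, 0, 0, 0, 0.093], newtons=60)

```text
time: 1.1
ee_pos: [0.4832, -0.1099, 0.2261]
ee_rot: [1.179, 1.23, -1.181]
force: [1.3, -0.9, 0.1]
grip_width: 0.998
```

Run:
```python
from h import *
from station import r
s=r.get_state();print(s["ee_pos"],R.from_rotvec(s["ee_rot"]).as_matrix().round(3))
P=r.camera_params("wrist"); im=r.read_camera("wrist"); cv2.imwrite("pics/w0.png",im); np.save("w0.npy",P,allow_pickle=True); print(P["T"])
T=R.from_euler("z",0).as_matrix()
G=np.array([[0,1,0],[0,0,-1],[-1,0,0.]]) 
print(np.linalg.det(G),(R.from_matrix(G)*R.from_rotvec(s["ee_rot"]).inv()).as_rotvec())
G=np.array([[0,1,0],[0,0,1],[-1,0,0.]]);print(np.linalg.det(G))
```

```text
[ 0.4831879  -0.10993068  0.22605942] [[-0.002  0.999  0.04 ]
 [ 0.     0.04  -0.999]
 [-1.    -0.002 -0.   ]]
[[ 0.99918263 -0.03904787 -0.01045669  0.48053093]
 [ 0.040364    0.94968995  0.3105797  -0.03071282]
 [-0.00219686 -0.31074792  0.95048982  0.36952459]
 [ 0.          0.          0.          1.        ]]
1.0 [-0.000364   -0.00230973 -0.04047754]
-1.0
```

View pics/w0.png

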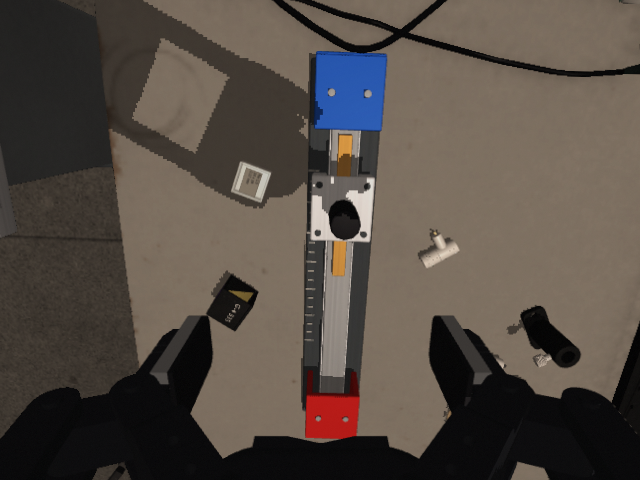

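Run:
```python
from h import *
P=np.load("w0.npy",allow_pickle=True).item()
im=cv2.imread("pics/w0.png").astype(int); b,g,rr=im[...,0],im[...,1],im[...,2]
for q in [(320,184),(368,186),(363,234),(317,234)]: print(onz(P,q,.034))
print("m",np.mean([onz(P,q,.034) for q in [(320,184),(368,186),(363,234),(317,234)]],0))
for nm,m in (("blue",(b>g+60)),("red",(rr>g+80)&(rr>b+80))):
    for c,s in blobs(m,200): print(nm,c,s,onz(P,c,.054))
roi=np.zeros(im.shape[:2],bool); roi[195:240,325:363]=1
for c,s in blobs((im.max(2)<60)&roi): print("knob",c,s,onz(P,c,.088),onz(P,c,.07))
for q in [(332,92),(368,94),(318,419),(345,419)]: print(onz(P,q,.054))
```

```text
[ 0.48163236 -0.0848619   0.034     ]
[ 0.52401051 -0.08487951  0.034     ]
[ 0.52289087 -0.12914176  0.034     ]
[ 0.48072219 -0.13087648  0.034     ]
m [ 0.50231398 -0.10743991  0.034     ]
blue [349.9  89.9] [ 315   51   72   80 5033] [ 0.50170923 -0.00786125  0.054     ]
red [331.3 416.1] [ 305  395   55   44 2157] [ 0.50271797 -0.31938477  0.054     ]
knob [343.6 219.5] [329 200  31  40 968] [ 0.50046905 -0.10243027  0.088     ] [ 0.50174384 -0.10701571  0.07      ]
[ 0.4879773  -0.00995532  0.054     ]
[ 0.51590159 -0.01023779  0.054     ]
[ 0.48920058 -0.32369844  0.054     ]
[ 0.5170224  -0.32254628  0.054     ]
```

Request:
jog_arm(commands=[1, 9, 1, -35, 0, 0, -0.02, 1, 9, 1, -35, 0, 0, -0.02, 1, 0, 0, -35, 0, 0, 0, 1, 0, 0, -35, 0, 0, 0, 1, 0, 0, -22, 0, 0, 0, 1, 0, 0, 0, 0, 0, 0])

```text
time: 1.65
ee_pos: [0.5085, -0.0949, 0.0609]
ee_rot: [1.2, 1.211, -1.186]
force: [-0.3, -0.4, 0.5]
grip_width: 1.0
```

Request:
jog_arm(commands=[1, -7, -12, -5, 0, 0, 0, 1, 0, 0, 0, 0, 0, 0, 1, 0, 0, 0, 0, 0, 0])

```text
time: 1.9
ee_pos: [0.5008, -0.107, 0.0552]
ee_rot: [1.201, 1.214, -1.188]
force: [0.3, 0.3, 0.3]
grip_width: 0.999
```

Run:
```python
from h import *
from station import r
s=r.get_state();print(s["ee_pos"],s["joint_vel"].round(3))
P=r.camera_params("wrist"); im=r.read_camera("wrist"); cv2.imwrite("pics/w1.png",im)
G=np.array([[0,1,0],[0,0,-1],[-1,0,0.]]) 
print((R.from_matrix(G)*R.from_rotvec(s["ee_rot"]).inv()).as_rotvec())
```

```text
[ 0.50075408 -0.1069953   0.05522561] [-0.019 -0.004  0.003 -0.011  0.015 -0.004]
[-0.00249476  0.00806733 -0.01929144]
```

View pics/w1.png

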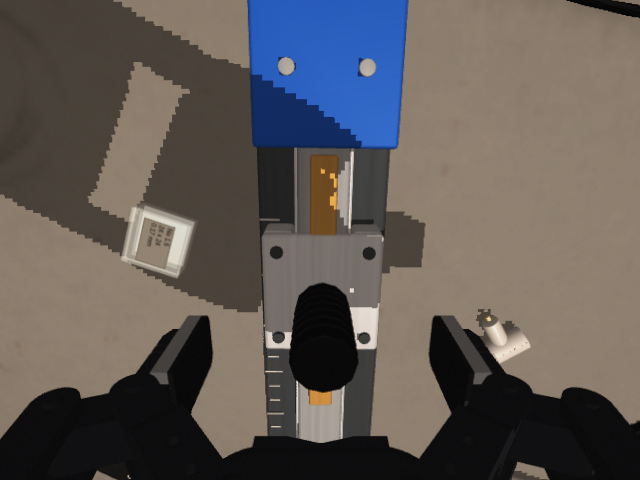

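Request:
jog_arm(commands=[1, 1, 0, -4, 0, 0.008, -0.015, 0, 0, 0, 0, 0, 0, 0, -1, 0, 0, 0, 0, 0, 0, -1, 0, 0, 0, 0, 0, 0, -1, 0, 0, 0, 0, 0, 0, -1, 0, 0, 0, 0, 0, 0, -1, 0, 0, 0, 0, 0, 0, -1, 0, 0, 0, 0, 0, 0])

```text
time: 2.62
ee_pos: [0.5015, -0.1062, 0.056]
ee_rot: [1.205, 1.212, -1.205]
force: [1.8, -0.4, -4.1]
grip_width: 0.264
```

Request:
jog_arm(commands=[-1, 0, -2, 0, 0, 0, 0, -1, 0, -2, 0, 0, 0, 0])

```text
time: 2.78
ee_pos: [0.5015, -0.1096, 0.056]
ee_rot: [1.206, 1.213, -1.205]
force: [-0.5, 1.6, 0.8]
grip_width: 0.262
```

Request:
jog_arm(commands=[-1, 0, -3, 0, 0, 0, 0])

```text
time: 2.87
ee_pos: [0.5016, -0.1124, 0.056]
ee_rot: [1.206, 1.214, -1.204]
force: [0.1, 1.6, 0.1]
grip_width: 0.26
```

Request:
jog_arm(commands=[-1, 0, -3, 0, 0, 0, 0])

```text
time: 2.95
ee_pos: [0.5016, -0.1155, 0.056]
ee_rot: [1.206, 1.214, -1.204]
force: [-0.2, 2.1, 0.2]
grip_width: 0.262
```

Request:
jog_arm(commands=[-1, 0, -3, 0, 0, 0, 0])

```text
time: 3.03
ee_pos: [0.5016, -0.1188, 0.056]
ee_rot: [1.206, 1.214, -1.204]
force: [0.5, 1.0, 0.4]
grip_width: 0.267
```

Request:
jog_arm(commands=[-1, 0, -3, 0, 0, 0, 0])

```text
time: 3.12
ee_pos: [0.5016, -0.1221, 0.056]
ee_rot: [1.207, 1.214, -1.205]
force: [-1.1, 2.5, 0.8]
grip_width: 0.263
```

Request:
jog_arm(commands=[-1, 0, -3, 0, 0, 0, 0])

```text
time: 3.2
ee_pos: [0.5016, -0.1255, 0.056]
ee_rot: [1.207, 1.214, -1.204]
force: [-0.2, 0.8, 0.6]
grip_width: 0.262
```

Request:
jog_arm(commands=[-1, 0, -3, 0, 0, 0, 0])

```text
time: 3.28
ee_pos: [0.5016, -0.129, 0.056]
ee_rot: [1.207, 1.214, -1.204]
force: [0.6, 1.4, 1.3]
grip_width: 0.264
```

Request:
jog_arm(commands=[-1, 0, -3, 0, 0, 0, 0])

```text
time: 3.37
ee_pos: [0.5017, -0.1324, 0.056]
ee_rot: [1.207, 1.214, -1.204]
force: [-0.3, 1.2, 0.4]
grip_width: 0.261
```

Request:
jog_arm(commands=[-1, 0, -3, 0, 0, 0, 0])

```text
time: 3.45
ee_pos: [0.5017, -0.1358, 0.056]
ee_rot: [1.207, 1.214, -1.204]
force: [-0.3, 1.6, 0.7]
grip_width: 0.265
```

Request:
jog_arm(commands=[-1, 0, -3, 0, 0, 0, 0])

```text
time: 3.53
ee_pos: [0.5017, -0.1392, 0.056]
ee_rot: [1.207, 1.214, -1.204]
force: [-0.5, 2.2, 0.2]
grip_width: 0.265
```

Request:
jog_arm(commands=[-1, 0, -3, 0, 0, 0, 0])

```text
time: 3.62
ee_pos: [0.5017, -0.1426, 0.056]
ee_rot: [1.207, 1.214, -1.205]
force: [0.6, 1.6, -0.4]
grip_width: 0.264
```

Request:
jog_arm(commands=[-1, 0, -2, 0, 0, 0, 0])

```text
time: 3.7
ee_pos: [0.5017, -0.1451, 0.056]
ee_rot: [1.207, 1.213, -1.205]
force: [0.8, 0.7, 1.8]
grip_width: 0.266
```

Request:
jog_arm(commands=[-1, 0, -2, 0, 0, 0, 0])

```text
time: 3.78
ee_pos: [0.5017, -0.147, 0.056]
ee_rot: [1.208, 1.214, -1.205]
force: [1.7, 5.2, 1.7]
grip_width: 0.262
```

Request:
jog_arm(commands=[-1, 0, -2, 0, 0, 0, 0])

```text
time: 3.87
ee_pos: [0.5017, -0.1485, 0.056]
ee_rot: [1.209, 1.214, -1.205]
force: [1.8, 6.0, 1.6]
grip_width: 0.265
```

Request:
jog_arm(commands=[-1, 0, -2, 0, 0, 0, 0])

```text
time: 3.95
ee_pos: [0.5017, -0.1497, 0.056]
ee_rot: [1.21, 1.215, -1.204]
force: [2.0, 6.7, 2.0]
grip_width: 0.262
```

Request:
jog_arm(commands=[-1, 0, -2, 0, 0, 0, 0])

```text
time: 4.03
ee_pos: [0.5017, -0.1507, 0.056]
ee_rot: [1.212, 1.216, -1.204]
force: [1.5, 6.2, 1.6]
grip_width: 0.263
```

Request:
jog_arm(commands=[-1, 0, -2, 0, 0, 0, 0])

```text
time: 4.12
ee_pos: [0.5017, -0.1515, 0.056]
ee_rot: [1.213, 1.218, -1.203]
force: [1.8, 7.3, 1.1]
grip_width: 0.265
```

Request:
jog_arm(commands=[-1, 0, -2, 0, 0, 0, 0])

```text
time: 4.2
ee_pos: [0.5017, -0.1522, 0.056]
ee_rot: [1.215, 1.219, -1.203]
force: [1.9, 7.7, 1.8]
grip_width: 0.261
```

Request:
jog_arm(commands=[-1, 0, -2, 0, 0, 0, 0])

```text
time: 4.28
ee_pos: [0.5017, -0.1528, 0.056]
ee_rot: [1.216, 1.221, -1.202]
force: [2.0, 7.4, 1.3]
grip_width: 0.268
```

Request:
jog_arm(commands=[-1, 0, -2, 0, 0, 0, 0])

```text
time: 4.37
ee_pos: [0.5017, -0.1533, 0.056]
ee_rot: [1.218, 1.222, -1.201]
force: [2.3, 8.3, 1.5]
grip_width: 0.266
```

Request:
jog_arm(commands=[-1, 0, -2, 0, 0, 0, 0])

```text
time: 4.45
ee_pos: [0.5017, -0.1538, 0.056]
ee_rot: [1.219, 1.224, -1.2]
force: [2.4, 7.5, 2.0]
grip_width: 0.26
```

Request:
jog_arm(commands=[-1, 0, -2, 0, 0, 0, 0])

```text
time: 4.53
ee_pos: [0.5017, -0.1543, 0.056]
ee_rot: [1.221, 1.225, -1.199]
force: [1.7, 7.9, 1.1]
grip_width: 0.267
```

Request:
jog_arm(commands=[-1, 0, -2, 0, 0, 0, 0])

```text
time: 4.62
ee_pos: [0.5017, -0.1548, 0.056]
ee_rot: [1.222, 1.227, -1.198]
force: [2.2, 8.1, 0.9]
grip_width: 0.259
```

Request:
jog_arm(commands=[-1, 0, -2, 0, 0, 0, 0])

```text
time: 4.7
ee_pos: [0.5017, -0.1553, 0.056]
ee_rot: [1.223, 1.228, -1.197]
force: [1.8, 6.4, 1.2]
grip_width: 0.264
```

Request:
jog_arm(commands=[-1, 0, -2, 0, 0, 0, 0])

```text
time: 4.78
ee_pos: [0.5017, -0.1561, 0.056]
ee_rot: [1.224, 1.229, -1.196]
force: [1.3, 6.1, 1.0]
grip_width: 0.264
```

Request:
jog_arm(commands=[-1, 0, -2, 0, 0, 0, 0])

```text
time: 4.87
ee_pos: [0.5017, -0.157, 0.056]
ee_rot: [1.225, 1.23, -1.196]
force: [1.1, 7.3, 1.3]
grip_width: 0.263
```

Request:
jog_arm(commands=[-1, 0, -2, 0, 0, 0, 0])

```text
time: 4.95
ee_pos: [0.5018, -0.158, 0.056]
ee_rot: [1.225, 1.231, -1.195]
force: [2.3, 6.7, 1.9]
grip_width: 0.262
```

```bash
cat >> h.py <<'E'
G=np.array([[0,1,0],[0,0,-1],[-1,0,0.]])
def k(p,v):
    M=R.from_rotvec(v).as_matrix(); kn=np.array(p)-.019*M[:,0]
    return kn.round(4),(R.from_matrix(G)*R.from_matrix(M).inv()).as_rotvec().round(4)
E
python3 - <<'E'
from h import *
print(k([0.5015,-0.1062,0.056],[1.205,1.212,-1.205]))
print(k([0.5017,-0.1451,0.056],[1.207,1.213,-1.205]))
print(k([0.5017,-0.1522,0.056],[1.215,1.219,-1.203]))
print(k([0.5018,-.158,.056],[1.225,1.231,-1.195]))
E
```

```text
(array([ 0.5015, -0.1062,  0.075 ]), array([-0.0001, -0.0001, -0.0057]))
(array([ 0.5017, -0.1451,  0.075 ]), array([-0.0019, -0.0002, -0.0047]))
(array([ 0.5017, -0.1524,  0.075 ]), array([-0.0109, -0.0009, -0.0024]))
(array([ 0.5018, -0.1585,  0.075 ]), array([-0.026 , -0.0013, -0.0037]))
```

Request:
jog_arm(commands=[-1, 0, -3, 0, -0.01, 0, 0])

```text
time: 5.03
ee_pos: [0.5017, -0.16, 0.056]
ee_rot: [1.219, 1.225, -1.199]
force: [2.1, 6.2, 2.3]
grip_width: 0.263
```

Request:
jog_arm(commands=[-1, 0, -3, 0, -0.01, 0, 0])

```text
time: 5.12
ee_pos: [0.5017, -0.1618, 0.056]
ee_rot: [1.213, 1.218, -1.204]
force: [1.4, 7.2, 1.0]
grip_width: 0.263
```

Request:
jog_arm(commands=[-1, 0, -3, 0, -0.01, 0, 0])

```text
time: 5.2
ee_pos: [0.5018, -0.1636, 0.056]
ee_rot: [1.207, 1.212, -1.208]
force: [2.3, 6.7, 1.3]
grip_width: 0.26
```

Request:
jog_arm(commands=[-1, 0, -3, 0, -0.01, 0, 0])

```text
time: 5.28
ee_pos: [0.5018, -0.1653, 0.056]
ee_rot: [1.201, 1.205, -1.212]
force: [2.3, 5.4, 2.2]
grip_width: 0.267
```

Request:
jog_arm(commands=[-1, 0, -3, 0, -0.004, 0, 0])

```text
time: 5.37
ee_pos: [0.5018, -0.1668, 0.056]
ee_rot: [1.2, 1.204, -1.214]
force: [2.6, 6.5, 2.3]
grip_width: 0.264
```

Request:
jog_arm(commands=[-1, 0, -3, 0, -0.004, 0, 0])

```text
time: 5.45
ee_pos: [0.5018, -0.1683, 0.056]
ee_rot: [1.198, 1.202, -1.215]
force: [2.5, 6.4, 1.5]
grip_width: 0.263
```

Request:
jog_arm(commands=[-1, 0, -3, 0, -0.004, 0, 0])

```text
time: 5.53
ee_pos: [0.5018, -0.17, 0.056]
ee_rot: [1.197, 1.201, -1.216]
force: [1.7, 8.1, 2.6]
grip_width: 0.261
```

Request:
jog_arm(commands=[-1, 0, -3, 0, -0.004, 0, 0])

```text
time: 5.62
ee_pos: [0.5018, -0.1717, 0.056]
ee_rot: [1.196, 1.199, -1.218]
force: [2.0, 5.1, 0.8]
grip_width: 0.266
```

Request:
jog_arm(commands=[-1, 0, -3, 0, 0.002, 0, 0])

```text
time: 5.7
ee_pos: [0.5018, -0.1735, 0.056]
ee_rot: [1.198, 1.202, -1.216]
force: [0.7, 4.1, 1.0]
grip_width: 0.265
```

Request:
jog_arm(commands=[-1, 0, -3, 0, 0.002, 0, 0])

```text
time: 5.78
ee_pos: [0.5019, -0.1758, 0.056]
ee_rot: [1.2, 1.204, -1.214]
force: [1.0, 3.1, 0.8]
grip_width: 0.265
```

Request:
jog_arm(commands=[-1, 0, -3, 0, 0.002, 0, 0])

```text
time: 5.87
ee_pos: [0.5019, -0.1787, 0.056]
ee_rot: [1.202, 1.206, -1.213]
force: [0.6, 3.5, 0.8]
grip_width: 0.264
```

Request:
jog_arm(commands=[-1, 0, -3, 0, 0.002, 0, 0])

```text
time: 5.95
ee_pos: [0.5019, -0.1821, 0.056]
ee_rot: [1.203, 1.208, -1.211]
force: [0.4, 1.2, 0.9]
grip_width: 0.263
```

Request:
jog_arm(commands=[-1, 0, -3, 0, 0.002, 0, 0])

```text
time: 6.03
ee_pos: [0.5019, -0.1858, 0.056]
ee_rot: [1.204, 1.209, -1.21]
force: [0.3, 1.7, 0.8]
grip_width: 0.258
```

Request:
jog_arm(commands=[-1, 0, -3, 0, 0.002, 0, 0])

```text
time: 6.12
ee_pos: [0.5019, -0.1897, 0.056]
ee_rot: [1.205, 1.21, -1.21]
force: [0.1, 1.5, 0.0]
grip_width: 0.263
```

Request:
jog_arm(commands=[-1, 0, -3, 0, 0.0, 0, 0])

```text
time: 6.2
ee_pos: [0.502, -0.1937, 0.056]
ee_rot: [1.205, 1.21, -1.21]
force: [0.4, 1.2, -0.8]
grip_width: 0.259
```

Request:
jog_arm(commands=[-1, 0, -3, 0, 0.0, 0, 0])

```text
time: 6.28
ee_pos: [0.502, -0.1976, 0.056]
ee_rot: [1.205, 1.209, -1.21]
force: [1.3, 1.9, 0.4]
grip_width: 0.264
```

Request:
jog_arm(commands=[-1, 0, -3, 0, 0.0, 0, 0])

```text
time: 6.37
ee_pos: [0.502, -0.2013, 0.056]
ee_rot: [1.204, 1.209, -1.21]
force: [1.0, 0.9, 0.5]
grip_width: 0.259
```

Request:
jog_arm(commands=[-1, 0, -3, 0, 0.0, 0, 0])

```text
time: 6.45
ee_pos: [0.502, -0.2049, 0.056]
ee_rot: [1.204, 1.209, -1.21]
force: [0.8, 1.0, -0.3]
grip_width: 0.265
```

Request:
jog_arm(commands=[-1, 0, -3, 0, 0, 0, 0, -1, 0, -3, 0, 0, 0, 0, -1, 0, -3, 0, 0, 0, 0, -1, 0, -3, 0, 0, 0, 0, -1, 0, -3, 0, 0, 0, 0, -1, 0, -3, 0, 0, 0, 0, -1, 0, -2, 0, 0, 0, 0])

```text
time: 7.03
ee_pos: [0.5021, -0.2274, 0.056]
ee_rot: [1.204, 1.208, -1.21]
force: [2.0, 0.6, 1.4]
grip_width: 0.267
```

Request:
jog_arm(commands=[-1, 0, -1.5, 0, 0, 0, 0])

```text
time: 7.12
ee_pos: [0.5021, -0.2293, 0.056]
ee_rot: [1.204, 1.208, -1.21]
force: [0.4, 2.0, 0.4]
grip_width: 0.266
```

Request:
jog_arm(commands=[-1, 0, -1.5, 0, 0, 0, 0])

```text
time: 7.2
ee_pos: [0.5021, -0.2309, 0.056]
ee_rot: [1.204, 1.208, -1.21]
force: [0.7, 1.5, -1.4]
grip_width: 0.263
```

Request:
jog_arm(commands=[-1, 0, -1.5, 0, 0, 0, 0])

```text
time: 7.28
ee_pos: [0.5022, -0.2326, 0.056]
ee_rot: [1.204, 1.208, -1.21]
force: [1.0, 0.5, 0.6]
grip_width: 0.264
```

Request:
jog_arm(commands=[-1, 0, -1.5, 0, 0, 0, 0])

```text
time: 7.37
ee_pos: [0.5021, -0.2342, 0.056]
ee_rot: [1.204, 1.208, -1.21]
force: [1.1, 0.5, -0.7]
grip_width: 0.263
```

Request:
jog_arm(commands=[-1, 0, -1.5, 0, 0, 0, 0])

```text
time: 7.45
ee_pos: [0.5022, -0.2358, 0.056]
ee_rot: [1.204, 1.208, -1.21]
force: [0.8, 1.5, 0.2]
grip_width: 0.261
```

Request:
jog_arm(commands=[-1, 0, -1.5, 0, 0, 0, 0])

```text
time: 7.53
ee_pos: [0.5022, -0.2374, 0.056]
ee_rot: [1.204, 1.208, -1.21]
force: [2.0, 1.2, -0.1]
grip_width: 0.262
```

Request:
jog_arm(commands=[-1, 0, -1.5, 0, 0, 0, 0])

```text
time: 7.62
ee_pos: [0.5022, -0.239, 0.056]
ee_rot: [1.204, 1.208, -1.21]
force: [1.4, 1.7, 0.5]
grip_width: 0.264
```

Request:
jog_arm(commands=[-1, 0, -1.5, 0, 0, 0, 0])

```text
time: 7.7
ee_pos: [0.5022, -0.2406, 0.056]
ee_rot: [1.204, 1.208, -1.21]
force: [0.7, 0.9, 1.0]
grip_width: 0.258
```

Request:
jog_arm(commands=[-1, 0, -1.5, 0, 0, 0, 0])

```text
time: 7.78
ee_pos: [0.5022, -0.2422, 0.056]
ee_rot: [1.204, 1.208, -1.21]
force: [0.5, 1.7, 0.9]
grip_width: 0.265
```

Request:
jog_arm(commands=[-1, 0, -1.5, 0, 0, 0, 0])

```text
time: 7.87
ee_pos: [0.5022, -0.2437, 0.056]
ee_rot: [1.205, 1.208, -1.21]
force: [1.7, 3.6, 1.5]
grip_width: 0.265
```

Request:
jog_arm(commands=[-1, 0, -1.5, 0, 0, 0, 0])

```text
time: 7.95
ee_pos: [0.5022, -0.2445, 0.056]
ee_rot: [1.206, 1.209, -1.21]
force: [3.2, 7.3, 2.7]
grip_width: 0.261
```

Request:
jog_arm(commands=[-1, 0, -1.5, 0, 0, 0, 0])

```text
time: 8.03
ee_pos: [0.5022, -0.2447, 0.056]
ee_rot: [1.209, 1.211, -1.209]
force: [3.0, 7.4, 2.3]
grip_width: 0.263
```

Request:
jog_arm(commands=[-1, 0, -1.5, 0, 0, 0, 0, -1, 0, -1.5, 0, 0, 0, 0])

```text
time: 8.2
ee_pos: [0.5022, -0.2446, 0.056]
ee_rot: [1.213, 1.215, -1.208]
force: [1.7, 7.4, 1.6]
grip_width: 0.266
```

Request:
jog_arm(commands=[-1, 0, 1, 0, -0.004, 0, 0, -1, 0, 2, 0, -0.004, 0, 0, -1, 0, 3, 0, 0, 0, 0, -1, 0, 3, 0, 0, 0, 0, -1, 0, 3, 0, 0, 0, 0, -1, 0, 3, 0, 0, 0, 0, -1, 0, 3, 0, 0, 0, 0, -1, 0, 3, 0, 0, 0, 0])

```text
time: 8.87
ee_pos: [0.5021, -0.2254, 0.056]
ee_rot: [1.202, 1.205, -1.213]
force: [0.5, -1.9, -0.1]
grip_width: 0.262
```

Request:
jog_arm(commands=[-1, 0, 3, 0, 0, 0, 0, -1, 0, 3, 0, 0, 0, 0, -1, 0, 3, 0, 0, 0, 0, -1, 0, 3, 0, 0, 0, 0, -1, 0, 3, 0, 0, 0, 0])

```text
time: 9.28
ee_pos: [0.5021, -0.2087, 0.056]
ee_rot: [1.202, 1.205, -1.213]
force: [-0.8, -0.8, 0.1]
grip_width: 0.267
```

Request:
jog_arm(commands=[-1, 0, 3, 0, 0, 0, 0])

```text
time: 9.37
ee_pos: [0.502, -0.2053, 0.056]
ee_rot: [1.202, 1.205, -1.213]
force: [-0.6, -1.7, -0.3]
grip_width: 0.262
```

Request:
jog_arm(commands=[-1, 0, 3, 0, 0, 0, 0])

```text
time: 9.45
ee_pos: [0.502, -0.2019, 0.056]
ee_rot: [1.202, 1.205, -1.213]
force: [-0.4, -1.2, -0.6]
grip_width: 0.265
```

Request:
jog_arm(commands=[-1, 0, 3, 0, 0, 0, 0])

```text
time: 9.53
ee_pos: [0.502, -0.1986, 0.056]
ee_rot: [1.202, 1.205, -1.213]
force: [0.5, -0.9, 0.7]
grip_width: 0.267
```

Request:
jog_arm(commands=[-1, 0, 3, 0, 0, 0, 0])

```text
time: 9.62
ee_pos: [0.502, -0.1952, 0.056]
ee_rot: [1.202, 1.205, -1.213]
force: [-0.8, -1.1, 0.2]
grip_width: 0.263
```

Request:
jog_arm(commands=[-1, 0, 2, 0, 0, 0, 0])

```text
time: 9.7
ee_pos: [0.502, -0.1928, 0.056]
ee_rot: [1.202, 1.205, -1.213]
force: [-0.4, -1.5, -0.4]
grip_width: 0.265
```

Request:
jog_arm(commands=[-1, 0, 2, 0, 0, 0, 0])

```text
time: 9.78
ee_pos: [0.502, -0.1904, 0.056]
ee_rot: [1.202, 1.205, -1.213]
force: [-0.1, -0.6, -0.6]
grip_width: 0.263
```

Request:
jog_arm(commands=[-1, 0, 2, 0, 0, 0, 0])

```text
time: 9.87
ee_pos: [0.502, -0.1882, 0.056]
ee_rot: [1.202, 1.205, -1.213]
force: [-0.3, -1.8, -0.7]
grip_width: 0.264
```

Request:
jog_arm(commands=[-1, 0, 2, 0, 0, 0, 0])

```text
time: 9.95
ee_pos: [0.5019, -0.186, 0.056]
ee_rot: [1.202, 1.205, -1.213]
force: [-0.6, -0.2, 0.5]
grip_width: 0.26
```

Request:
jog_arm(commands=[-1, 0, 3, 0, 0.003, 0, 0])

```text
time: 10.03
ee_pos: [0.5019, -0.1828, 0.056]
ee_rot: [1.204, 1.208, -1.211]
force: [0.4, -1.3, -0.6]
grip_width: 0.261
```

Request:
jog_arm(commands=[-1, 0, 3, 0, 0.003, 0, 0])

```text
time: 10.12
ee_pos: [0.5019, -0.1798, 0.056]
ee_rot: [1.206, 1.21, -1.21]
force: [-1.4, -3.8, -0.4]
grip_width: 0.259
```

Request:
jog_arm(commands=[-1, 0, 3, 0, 0.003, 0, 0])

```text
time: 10.2
ee_pos: [0.5019, -0.1774, 0.056]
ee_rot: [1.206, 1.211, -1.208]
force: [-2.6, -5.9, -1.7]
grip_width: 0.264
```

Request:
jog_arm(commands=[-1, 0, 3, 0, 0.003, 0, 0])

```text
time: 10.28
ee_pos: [0.5019, -0.1753, 0.056]
ee_rot: [1.206, 1.213, -1.207]
force: [-3.0, -7.1, -1.3]
grip_width: 0.262
```

Request:
jog_arm(commands=[-1, 0, 2.5, 0, 0.004, 0, 0])

```text
time: 10.37
ee_pos: [0.502, -0.174, 0.056]
ee_rot: [1.207, 1.214, -1.205]
force: [-2.5, -7.8, -1.6]
grip_width: 0.258
```

Request:
jog_arm(commands=[-1, 0, 2.5, 0, 0.004, 0, 0])

```text
time: 10.45
ee_pos: [0.502, -0.1729, 0.056]
ee_rot: [1.207, 1.216, -1.203]
force: [-2.4, -7.6, -1.5]
grip_width: 0.265
```

Request:
jog_arm(commands=[-1, 0, 2.5, 0, 0.004, 0, 0])

```text
time: 10.53
ee_pos: [0.5019, -0.1721, 0.056]
ee_rot: [1.208, 1.217, -1.202]
force: [-2.4, -8.5, -2.4]
grip_width: 0.262
```

Request:
jog_arm(commands=[-1, 0, 2.5, 0, 0.004, 0, 0])

```text
time: 10.62
ee_pos: [0.5019, -0.1713, 0.056]
ee_rot: [1.209, 1.218, -1.201]
force: [-3.3, -6.7, -1.1]
grip_width: 0.262
```

Request:
jog_arm(commands=[-1, 0, 2.5, 0, 0.004, 0, 0])

```text
time: 10.7
ee_pos: [0.5019, -0.1705, 0.056]
ee_rot: [1.209, 1.219, -1.199]
force: [-3.2, -7.8, -1.0]
grip_width: 0.264
```

Request:
jog_arm(commands=[-1, 0, 2.5, 0, 0.004, 0, 0])

```text
time: 10.78
ee_pos: [0.5019, -0.1697, 0.056]
ee_rot: [1.21, 1.22, -1.198]
force: [-1.1, -5.7, -0.4]
grip_width: 0.259
```

Request:
jog_arm(commands=[-1, 0, 2.5, 0, 0.004, 0, 0])

```text
time: 10.87
ee_pos: [0.5019, -0.1686, 0.056]
ee_rot: [1.212, 1.222, -1.197]
force: [-2.3, -6.0, -1.7]
grip_width: 0.261
```

Request:
jog_arm(commands=[-1, 0, 2.5, 0, 0.004, 0, 0])

```text
time: 10.95
ee_pos: [0.5019, -0.1676, 0.056]
ee_rot: [1.213, 1.223, -1.196]
force: [-2.2, -6.5, -1.0]
grip_width: 0.263
```

Request:
jog_arm(commands=[-1, 0, 2.5, 0, 0.004, 0, 0])

```text
time: 11.03
ee_pos: [0.5019, -0.1665, 0.056]
ee_rot: [1.214, 1.224, -1.195]
force: [-2.2, -7.3, -2.1]
grip_width: 0.265
```

Request:
jog_arm(commands=[-1, 0, 2.5, 0, 0.004, 0, 0])

```text
time: 11.12
ee_pos: [0.5019, -0.1655, 0.056]
ee_rot: [1.215, 1.225, -1.194]
force: [-2.3, -6.6, -2.2]
grip_width: 0.266
```

Request:
jog_arm(commands=[-1, 0, 2.5, 0, 0.004, 0, 0])

```text
time: 11.2
ee_pos: [0.5019, -0.1644, 0.056]
ee_rot: [1.216, 1.226, -1.192]
force: [-3.2, -5.9, -1.0]
grip_width: 0.263
```

Request:
jog_arm(commands=[-1, 0, 2.5, 0, 0.004, 0, 0])

```text
time: 11.28
ee_pos: [0.5019, -0.1634, 0.056]
ee_rot: [1.217, 1.228, -1.191]
force: [-2.3, -5.3, -0.7]
grip_width: 0.263
```

Request:
jog_arm(commands=[-1, 0, 2.5, 0, -0.005, 0, 0])

```text
time: 11.37
ee_pos: [0.5019, -0.1625, 0.056]
ee_rot: [1.212, 1.222, -1.194]
force: [-3.2, -7.5, -1.4]
grip_width: 0.265
```

Request:
jog_arm(commands=[-1, 0, 2.5, 0, -0.005, 0, 0])

```text
time: 11.45
ee_pos: [0.5019, -0.1615, 0.056]
ee_rot: [1.207, 1.217, -1.198]
force: [-2.5, -6.8, -1.7]
grip_width: 0.26
```

Request:
jog_arm(commands=[-1, 0, 2.5, 0, -0.005, 0, 0])

```text
time: 11.53
ee_pos: [0.5019, -0.1603, 0.056]
ee_rot: [1.202, 1.211, -1.202]
force: [-2.2, -6.7, -1.7]
grip_width: 0.264
```

Request:
jog_arm(commands=[-1, 0, 2.5, 0, -0.005, 0, 0])

```text
time: 11.62
ee_pos: [0.5019, -0.159, 0.056]
ee_rot: [1.197, 1.206, -1.205]
force: [-1.2, -5.7, -2.0]
grip_width: 0.263
```

Request:
jog_arm(commands=[-1, 0, 2.5, 0, -0.005, 0, 0])

```text
time: 11.7
ee_pos: [0.5019, -0.1576, 0.0561]
ee_rot: [1.193, 1.201, -1.209]
force: [-0.3, -4.8, -0.4]
grip_width: 0.261
```

Request:
jog_arm(commands=[-1, 0, 2.5, 0, -0.005, 0, 0])

```text
time: 11.78
ee_pos: [0.5019, -0.1561, 0.0561]
ee_rot: [1.189, 1.196, -1.212]
force: [-1.4, -6.1, -0.7]
grip_width: 0.264
```

Request:
jog_arm(commands=[-1, 0, 2.5, 0, -0.003, 0, 0])

```text
time: 11.87
ee_pos: [0.5018, -0.1543, 0.0561]
ee_rot: [1.187, 1.193, -1.215]
force: [-2.1, -3.9, -0.3]
grip_width: 0.261
```

Request:
jog_arm(commands=[-1, 0, 2.5, 0, 0, 0, 0])

```text
time: 11.95
ee_pos: [0.5018, -0.152, 0.0561]
ee_rot: [1.187, 1.192, -1.215]
force: [-1.1, -3.3, -0.4]
grip_width: 0.263
```

Request:
jog_arm(commands=[-1, 0, 2.5, 0, 0, 0, 0])

```text
time: 12.03
ee_pos: [0.5018, -0.1495, 0.056]
ee_rot: [1.188, 1.192, -1.216]
force: [0.1, -3.1, 0.2]
grip_width: 0.263
```

Request:
jog_arm(commands=[-1, 0, 2.5, 0, 0, 0, 0])

```text
time: 12.12
ee_pos: [0.5018, -0.1468, 0.056]
ee_rot: [1.189, 1.192, -1.216]
force: [-0.0, -2.8, -1.1]
grip_width: 0.263
```

Request:
jog_arm(commands=[-1, 0, 2.5, 0, 0, 0, 0])

```text
time: 12.2
ee_pos: [0.5017, -0.1438, 0.056]
ee_rot: [1.19, 1.193, -1.216]
force: [1.2, -0.4, -0.3]
grip_width: 0.264
```

Request:
jog_arm(commands=[-1, 0, 2.5, 0, 0, 0, 0])

```text
time: 12.28
ee_pos: [0.5017, -0.1406, 0.056]
ee_rot: [1.19, 1.193, -1.216]
force: [1.8, -2.2, 0.3]
grip_width: 0.264
```

Request:
jog_arm(commands=[-1, 0, 3, 0, 0.003, 0, 0, -1, 0, 3, 0, 0.003, 0, 0, -1, 0, 3, 0, 0.003, 0, 0, -1, 0, 3, 0, 0.003, 0, 0, -1, 0, 3, 0, 0.003, 0, 0, -1, 0, 3, 0, 0.003, 0, 0, -1, 0, 3, 0, 0.003, 0, 0, -1, 0, 3, 0, 0, 0, 0, -1, 0, 3, 0, 0, 0, 0, -1, 0, 3, 0, 0, 0, 0, -1, 0, 3, 0, 0, 0, 0, -1, 0, 2.5, 0, 0, 0, 0])

```text
time: 13.28
ee_pos: [0.5015, -0.1003, 0.056]
ee_rot: [1.206, 1.211, -1.204]
force: [-0.5, -1.5, -0.6]
grip_width: 0.264
```

Request:
jog_arm(commands=[-1, 0, 2, 0, 0, 0, 0, -1, 0, 1.5, 0, 0, 0, 0])

```text
time: 13.45
ee_pos: [0.5015, -0.0961, 0.056]
ee_rot: [1.206, 1.211, -1.204]
force: [-0.0, -1.5, -0.6]
grip_width: 0.26
```

Request:
jog_arm(commands=[-1, 0, 1.5, 0, 0, 0, 0])

```text
time: 13.53
ee_pos: [0.5015, -0.0943, 0.056]
ee_rot: [1.206, 1.211, -1.204]
force: [-0.8, -0.3, -0.8]
grip_width: 0.26
```

Request:
jog_arm(commands=[-1, 0, 1.5, 0, 0, 0, 0])

```text
time: 13.62
ee_pos: [0.5015, -0.0927, 0.056]
ee_rot: [1.206, 1.211, -1.204]
force: [-0.1, -1.2, -0.8]
grip_width: 0.264
```

Request:
jog_arm(commands=[-1, 0, 1.5, 0, 0, 0, 0])

```text
time: 13.7
ee_pos: [0.5015, -0.091, 0.056]
ee_rot: [1.206, 1.211, -1.204]
force: [0.4, -1.0, 0.2]
grip_width: 0.263
```

Request:
jog_arm(commands=[-1, 0, 1.5, 0, 0, 0, 0])

```text
time: 13.78
ee_pos: [0.5014, -0.0894, 0.056]
ee_rot: [1.206, 1.211, -1.204]
force: [0.4, -0.1, 0.2]
grip_width: 0.264
```

Request:
jog_arm(commands=[-1, 0, 1.5, 0, 0, 0, 0])

```text
time: 13.87
ee_pos: [0.5015, -0.0878, 0.056]
ee_rot: [1.206, 1.211, -1.204]
force: [-0.7, -1.5, -1.0]
grip_width: 0.267
```

Request:
jog_arm(commands=[-1, 0, 1.5, 0, 0, 0, 0])

```text
time: 13.95
ee_pos: [0.5014, -0.0863, 0.056]
ee_rot: [1.206, 1.211, -1.204]
force: [-0.9, -3.9, -0.8]
grip_width: 0.26
```

Request:
jog_arm(commands=[-1, 0, 1.5, 0, 0, 0, 0])

```text
time: 14.03
ee_pos: [0.5015, -0.0853, 0.056]
ee_rot: [1.204, 1.211, -1.204]
force: [-1.8, -6.6, -1.8]
grip_width: 0.265
```

Request:
jog_arm(commands=[-1, 0, 1.5, 0, 0, 0, 0])

```text
time: 14.12
ee_pos: [0.5015, -0.0848, 0.056]
ee_rot: [1.202, 1.21, -1.205]
force: [-2.2, -9.0, -1.1]
grip_width: 0.263
```

Request:
jog_arm(commands=[-1, 0, 1.5, 0, 0, 0, 0])

```text
time: 14.2
ee_pos: [0.5015, -0.0847, 0.056]
ee_rot: [1.2, 1.209, -1.205]
force: [-3.3, -8.4, -1.8]
grip_width: 0.262
```

Request:
jog_arm(commands=[-1, 0, 1.5, 0, 0, 0, 0])

```text
time: 14.28
ee_pos: [0.5015, -0.0847, 0.056]
ee_rot: [1.197, 1.207, -1.205]
force: [-2.4, -8.9, -0.9]
grip_width: 0.261
```

Request:
jog_arm(commands=[-1, 0, -1, 0, 0.003, 0, 0, -1, 0, -2, 0, 0, 0, 0, -1, 0, -3, 0, 0, 0, 0, -1, 0, -3, 0, 0, 0, 0, -1, 0, -3, 0, 0, 0, 0, -1, 0, -3, 0, 0, 0, 0, -1, 0, -3, 0, 0, 0, 0, -1, 0, -3, 0, 0, 0, 0, -1, 0, -3, 0, 0, 0, 0, -1, 0, -3, 0, 0, 0, 0, -1, 0, -3, 0, 0, 0, 0, -1, 0, -3, 0, 0, 0, 0])

```text
time: 15.28
ee_pos: [0.5016, -0.1183, 0.056]
ee_rot: [1.204, 1.211, -1.204]
force: [1.5, 0.9, -0.2]
grip_width: 0.259
```

Request:
jog_arm(commands=[-1, 0, -3, 0, 0, 0, 0, -1, 0, -3, 0, 0, 0, 0, -1, 0, -2, 0, 0, 0, 0, -1, 0, -1.5, 0, 0, 0, 0])

```text
time: 15.62
ee_pos: [0.5017, -0.1294, 0.056]
ee_rot: [1.204, 1.211, -1.204]
force: [1.2, 0.9, -0.3]
grip_width: 0.262
```

Request:
jog_arm(commands=[-1, 0, -2, 0, 0, 0, 0, -1, 0, -2, 0, 0, 0, 0, -1, 0, -2, 0, 0, 0, 0, -1, 0, -2, 0, 0, 0, 0, -1, 0, -1.5, 0, 0, 0, 0])

```text
time: 16.03
ee_pos: [0.5017, -0.1399, 0.056]
ee_rot: [1.204, 1.211, -1.204]
force: [0.6, 1.7, 0.5]
grip_width: 0.264
```

Request:
jog_arm(commands=[-1, 0, -1.5, 0, 0, 0, 0])

```text
time: 16.12
ee_pos: [0.5017, -0.1415, 0.056]
ee_rot: [1.204, 1.211, -1.204]
force: [1.3, 1.2, 0.1]
grip_width: 0.264
```

Request:
jog_arm(commands=[-1, 0, -1.5, 0, 0, 0, 0])

```text
time: 16.2
ee_pos: [0.5017, -0.1432, 0.056]
ee_rot: [1.204, 1.211, -1.204]
force: [1.1, 2.2, -0.3]
grip_width: 0.267
```

Request:
jog_arm(commands=[-1, 0, -1.5, 0, 0, 0, 0])

```text
time: 16.28
ee_pos: [0.5017, -0.1448, 0.056]
ee_rot: [1.204, 1.211, -1.204]
force: [1.4, 1.0, 0.7]
grip_width: 0.262
```

Request:
jog_arm(commands=[-1, 0, -1.5, 0, 0, 0, 0])

```text
time: 16.37
ee_pos: [0.5017, -0.1462, 0.056]
ee_rot: [1.205, 1.211, -1.204]
force: [1.7, 4.5, 1.5]
grip_width: 0.267
```

Request:
jog_arm(commands=[-1, 0, -1.5, 0, 0, 0, 0])

```text
time: 16.45
ee_pos: [0.5017, -0.1472, 0.056]
ee_rot: [1.206, 1.211, -1.204]
force: [2.6, 5.3, 0.4]
grip_width: 0.263
```

Request:
jog_arm(commands=[-1, 0, -1.5, 0, 0, 0, 0])

```text
time: 16.53
ee_pos: [0.5017, -0.1482, 0.056]
ee_rot: [1.207, 1.212, -1.204]
force: [2.8, 4.3, 1.7]
grip_width: 0.266
```

Request:
jog_arm(commands=[-1, 0, -3, 0, -0.003, 0, 0, -1, 0, -3, 0, -0.003, 0, 0, -1, 0, -3, 0, -0.003, 0, 0, -1, 0, -3, 0, -0.003, 0, 0])

```text
time: 16.87
ee_pos: [0.5017, -0.1551, 0.056]
ee_rot: [1.205, 1.208, -1.207]
force: [2.8, 7.8, 1.5]
grip_width: 0.262
```

Request:
jog_arm(commands=[-1, 0, -3, 0, -0.003, 0, 0, -1, 0, -3, 0, -0.003, 0, 0, -1, 0, -3, 0, -0.003, 0, 0])

```text
time: 17.12
ee_pos: [0.5017, -0.1594, 0.056]
ee_rot: [1.204, 1.206, -1.209]
force: [2.4, 5.6, 0.3]
grip_width: 0.269
```

Request:
jog_arm(commands=[-1, 0, -2.5, 0, 0, 0, 0])

```text
time: 17.2
ee_pos: [0.5018, -0.1605, 0.056]
ee_rot: [1.205, 1.208, -1.209]
force: [2.9, 6.7, 1.0]
grip_width: 0.26
```

Request:
jog_arm(commands=[-1, 0, -2.5, 0, 0, 0, 0])

```text
time: 17.28
ee_pos: [0.5017, -0.1617, 0.056]
ee_rot: [1.207, 1.209, -1.208]
force: [3.8, 6.6, 0.1]
grip_width: 0.264
```

Request:
jog_arm(commands=[-1, 0, -1.5, 0, 0, 0, 0])

```text
time: 17.37
ee_pos: [0.5018, -0.1625, 0.056]
ee_rot: [1.207, 1.21, -1.207]
force: [2.1, 3.1, 0.0]
grip_width: 0.263
```

Request:
jog_arm(commands=[-1, 0, -1.5, 0, 0, 0, 0, -1, 0, 0, 0, 0, 0, 0, -1, 0, 0, 0, 0, 0, 0, -1, 0, 0, 0, 0, 0, 0])

```text
time: 17.7
ee_pos: [0.5018, -0.1636, 0.056]
ee_rot: [1.206, 1.211, -1.206]
force: [1.6, 2.7, 0.5]
grip_width: 0.257
```

Request:
jog_arm(commands=[1, 0, 0, 0, 0, 0, 0, 1, 0, 0, 0, 0, 0, 0, 1, 0, 0, 0, 0, 0, 0, 1, 0, 0, 0, 0, 0, 0, 1, 0, 0, 0, 0, 0, 0, 1, 0, 0, 0, 0, 0, 0, 1, 0, 0, 0, 0, 0, 0, 1, 0, 0, 0, 0, 0, 0])

```text
time: 18.37
ee_pos: [0.5013, -0.1658, 0.0562]
ee_rot: [1.205, 1.209, -1.207]
force: [-0.0, -0.7, 0.1]
grip_width: 1.0
```

Request:
jog_arm(commands=[1, 0, 0, 15, 0, 0, 0, 1, 0, 0, 25, 0, 0, 0, 1, 0, 0, 30, 0, 0, 0, 1, 0, 0, 30, 0, 0, 0, 1, 0, 0, 30, 0, 0, 0, 1, 0, 0, 15, 0, 0, 0, 1, 0, 0, 0, 0, 0, 0, 1, 0, 0, 0, 0, 0, 0, 1, 0, 0, 0, 0, 0, 0])

```text
time: 19.12
ee_pos: [0.4984, -0.1642, 0.2055]
ee_rot: [1.204, 1.214, -1.21]
force: [-0.2, 0.1, -0.3]
grip_width: 0.994
```

Run:
```python
from h import *
from station import r
s=r.get_state();print(s["ee_pos"],s["grip_width"],s["time"])
P=r.camera_params("wrist"); im=r.read_camera("wrist"); cv2.imwrite("pics/w2.png",im); np.save("w2.npy",P,allow_pickle=True)
im=im.astype(int);b,g,rr=im[...,0],im[...,1],im[...,2]
for nm,m in (("blue",(b>g+60)),("red",(rr>g+80)&(rr>b+80))):
    for c,q in blobs(m,200): print(nm,c,q,onz(P,c,.054))
```

```text
[ 0.49837838 -0.16420941  0.2055318 ] 0.9940857378632778 19.1167
blue [326.1  24.7] [ 288    0   78   49 3604] [ 0.50134889 -0.02216511  0.054     ]
red [325.1 385.7] [ 296  362   59   49 2750] [ 0.5029525  -0.32026185  0.054     ]
```

View pics/w2.png

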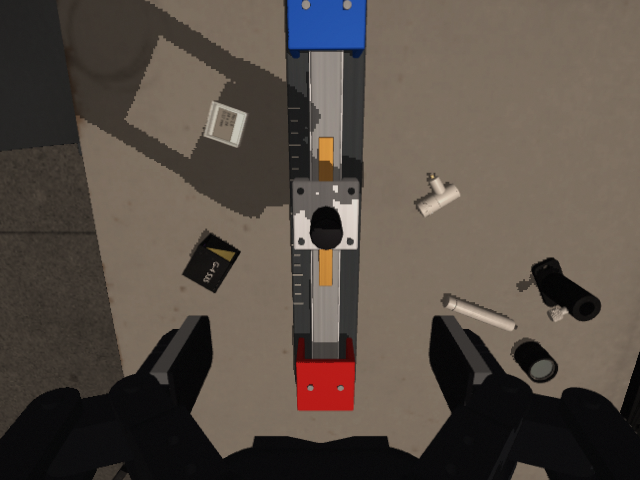

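Run:
```python
from h import *
P=np.load("w2.npy",allow_pickle=True).item()
H=[onz(P,q,.034) for q in [(300,190),(351,191),(349,242),(301,241)]]; print(np.array(H),np.mean(H,0))
A=[onz(P,q,.054) for q in [(306,5),(347,5)]];B=[onz(P,q,.054) for q in [(310,388),(340,388)]]
print(A,B,(np.mean(A,0)+np.mean(B,0))/2)
a=cv2.imread("pics/w2.png")[160:300,270:380];cv2.imwrite("pics/c2.png",cv2.resize(a,None,fx=4,fy=4))
```

```text
[[ 0.48083825 -0.14094942  0.034     ]
 [ 0.52322553 -0.1415824   0.034     ]
 [ 0.52276268 -0.18611827  0.034     ]
 [ 0.48114862 -0.18542999  0.034     ]] [ 0.50199377 -0.16352002  0.034     ]
[array([ 0.48754627, -0.01006321,  0.054     ]), array([ 0.5154992 , -0.00996996,  0.054     ])] [array([ 0.48888536, -0.32296436,  0.054     ]), array([ 0.51687013, -0.32276408,  0.054     ])] [ 0.50220024 -0.1664404   0.054     ]
```

View pics/c2.png

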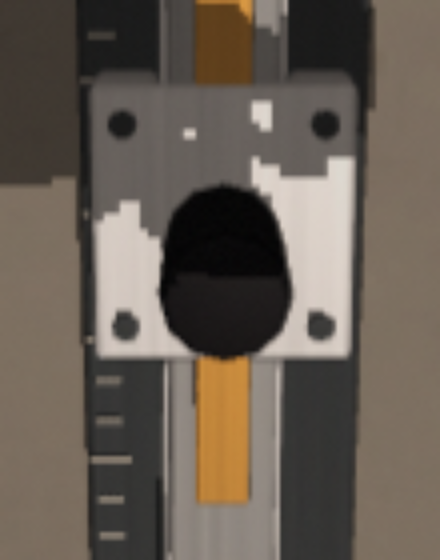

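Run:
```python
from h import *
from station import r
im=r.read_camera("side"); cv2.imwrite("pics/s2.png",im)
o=cv2.imread("pics/side0.png")
for nm,(x0,y0,x1,y1) in dict(cube=(370,218,402,252),box=(366,270,394,294),tee=(248,248,278,274)).items():
    print(nm,np.abs(im[y0:y1,x0:x1].astype(int)-o[y0:y1,x0:x1]).mean())
print(r.get_state()["joint_vel"].round(3))
```

```text
cube 4.9849877450980395
box 33.447916666666664
tee 4.386752136752137
[-0.001  0.011  0.    -0.001  0.003 -0.   ]
```

View pics/s2.png

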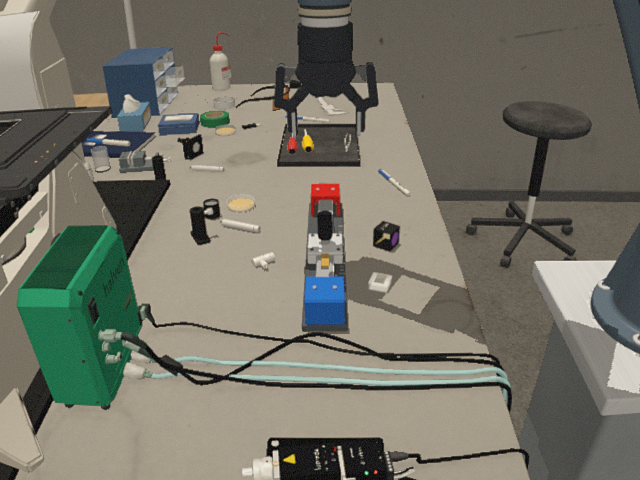

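The cube (387,235), box (380,282) and tee (263,261) are where they were. The box pixels differ only because the arm now shades it. The gripper is well above the knob.

```bash
python3 -c "
from station import r
print(r.finish_job())"
```

```text
the job is handed in; nothing more can be done
None
```

The carriage is standing in the middle of the tight spot with the gripper clear of it, and the job is handed in after about 19 s of the 64 s.

- **Red stop:** the carriage met it at about y = -0.243, some 79 mm from the stage's middle. I held it there at about 7.4 N.
- **Blue stop:** it met this one at about y = -0.0865, some 78 mm from the middle. I held it at up to about 9 N.
- **Tight spot:** I felt it in both directions, from about y = -0.145 on the blue side to y = -0.182 on the red. The force and position pairs put its middle between -0.1626 and -0.1640, almost at the stage's own middle.
- **Final position:** I stopped at y = -0.1636. After release the wrist camera put the carriage at -0.1635, so letting go did not shift it.

**Bystanders:** in the side view the filter cube, coverslip box and T-connector look unmoved. The pixel comparison changed little for the cube and the T-connector. It did flag the box (mean difference 33); I put that down to the arm's shadow, as the box sits at the same place in the picture.

**Disagreement:** the stage's middle came out as y = -0.1648 from the hoods in the top view and -0.1664 from the hood screws in the last wrist picture. This does not affect the result, because I placed the carriage by the felt forces.

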